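# Unlock the tool chest and open its drawer

## Robot

A 6-joint arm with a two-finger parallel gripper is mounted at the origin on the work surface. World frame = base frame: x ahead of the robot, y to its left, z up, the work surface at z = 0. Lengths are in m, angles in rad, forces in N, time in s.
With the tool pointing down it reaches from about 0.275 to 0.875 m from the base axis. Payload 12.5 kg.
Tool frame: the origin (TCP) lies at the very end of the fingers, on their centre line; the grasp point (between the pads) lies 19 mm behind it; z points along the fingers, y is the direction in which the jaws open and shut (so a half turn about z gives the same grasp; the last joint's range is limited). The gripper opens to 85 mm and grips with 20 to 120 N. Pads are 22 mm wide; open, the fingers measure 114 mm over their backs; the gripper's body (76 mm by 85 mm) begins 54 mm behind the grasp point. The pads swing forward as they close: fully open they stand 13 mm farther back than shut.
Start: joints at [-1.367, 0.351, 1.652, -0, 1.139, -0.085], TCP at [0.157, -0.527, 0.231] pointing down, gripper open.
Joint ranges: [-2.75, 2.75], [-0.79, 2.1], [0.01, 2.65], [-1.57, 4.71], [0.07, 3.14], [-2.87, 2.87]. Speed limits (rad/s): [2.22, 2.22, 2.79, 3.14, 3.14, 3.14].

## Interface

Orientations are given as a rotation vector (axis times angle).
In Python, from station import bot, let_go, gripper_close, planner, readout, read_camera, ticket, search_frame, pinpoint gives the robot as it stands. The module is installed in compiled form; this text tells all that it offers. Calls block until the motion is done:
- bot.move_to(position, orientation): joint-space move of the TCP to a pose.
- bot.line_to(position, rotation=None, speed=0.15, contact_N=None): straight line of the TCP; rotation=None keeps the orientation; speed is the mean speed in m/s. With contact_N (N) it stops when the force on the tool has changed by that much, and returns True; else False.
- bot.move_joints(angles): joint-space move.
- let_go() and gripper_close(grip_force=None): open the fingers fully, or close them until they stop; grip_force is the grip in N (None keeps the last).
- bot.wait(seconds).
- planner.solve_ik(position, orientation): joint angles nearest the present ones, or None.
- readout.observe(): the state.
- read_camera(name): name is "side" or "top"; returns a dict with "img" (400x640x3 uint8, red, green, blue), "z_map" (400x640 float32, m along the optical axis (not along the pixel's ray), 0 where there is no reading), "intrinsics" (3x3 intrinsics, pixels), "R" (3x3) and "t" (3): a world point X has camera coordinates R X + t. Camera axes: x right, y down, z forward; pixel columns grow to the right and rows downward; lengths in m; the calibration is good to about 2 mm. A picture is of the moment at which its call begins.
A pose or a line that the arm cannot do raises bot.IKError and nothing moves.
- ticket.close_job(): hands the job in, once; it reports no verdict.
Trained networks look in the newest picture that a camera, given by its name, has taken for a name from the list of things; names that differ only in an ending like _2 or _b are one class to them, and where a whole thing is asked for, a point or a joint stands for the part that bears it (a point fixed in the world has none). Each returns a list of dicts, best first, with "conf" (0 to 1); they miss things now and then, are a little off and sometimes report something else, mostly with a low value. They report only what shows in the picture. A call takes as long as a camera call. They do not tell look-alikes from the thing itself.
- search_frame(camera, label): "centre" ([x, y, z] in m, in world coordinates, good to about 4 mm: the middle of the surface that is visible of it).
- pinpoint(camera, label): "centre" ([x, y, z] in m, in world coordinates, good to about 4 mm: a listed point, or the origin of a listed thing).
The state is a dict: "time_s": time; "q": joint angles; "dq": joint speeds; "joint_torque": joint torques, N m; "tcp_pos": TCP position; "eef_rot": TCP orientation; "contact_force": force on the tool from outside, world axes, zero at the start; "wrist_torque": the same for the moment, N m; "grip_width": finger opening in m.
Only numpy, scipy, OpenCV 4.12 (cv2) and the standard library are available. Lean on these libraries where they do the work, as an engineer would, in place of code of your own. Each camera call takes 0.05 s, during which the arm holds its last target.

## Task

Take the round-headed key from the wooden stand, push it all the way down into the lock on top of the tool chest and turn it clockwise to its stop, so that the hidden bolt lets go. Leave the key in the lock and pull the red drawer out as far as it goes, without disturbing the other key, the jar, the screwdriver or the tray, then let go of everything.

Things in the scene. Friction and masses are not known exactly. Their poses are not given: they have to be found in the camera images.
- round_key: The key to use: black disc bow 40 mm across, 10 mm thick, on a steel blade 14 x 5 mm, 34 mm long (last 4 mm 10 x 3). Origin: blade tip; z up to the bow (z 33 to 73 mm), y along the width of blade and bow, x through the thickness (grip it so). 45 g. Works either way round. Starts upright, blade down in either slot of the stand, tip 15 mm above the bench, bow 3 mm clear of the stand.
- square_key: The wrong key, to be left alone: the same blade but only 21 mm long (too short to free the lock) under a black bow 38 mm square, 10 mm thick. Origin: blade tip, axes as the round key's. Starts in the stand's other slot, tip 25 mm above the bench, bow resting on the stand.
- key_stand: Plywood block fixed to the bench, 50 mm (x) by 140 mm (y), 45 mm high, with two slots in its top at y = -36 and +36 mm, 7 mm (x) by 16 mm (y), 30 mm deep. Origin: centre of its underside. The keys stand in the slots with the stand's yaw, 1 mm loose all round.
- chest: Grey steel tool chest fixed to the bench at some yaw: 280 mm deep (x), 300 mm wide (y), flat top 150 mm high; one red drawer in its -x side, which faces the robot. Origin: centre of its underside.
- keyhole (a point): Centre of the keyhole's mouth, in the top of the chest: chest frame x -75, y 0, z 156 mm. Vertical slot 7.4 (x) by 16.4 mm (y), edges bevelled 2 mm, in a square brass plug 24 x 26 mm within a round steel bezel 55 mm across, both 6 mm proud of the top. The key's width goes along y. Axes: the chest's while locked; they turn with the plug.
- pin_top (a point): Top of the hidden sprung pin in the slot, at first 16 mm below the keyhole's mouth. The blade must push it down (1.5 N, rising to 4 N) to a solid stop after 12 mm: key home, tip 28 mm below the mouth, bow 5 mm above it. Pin less than 9 mm down: the plug cannot turn. Once turned, the pin is caught; let go, the key rises some 3 mm and stays.
- lock_plug (a joint): Angle of the brass lock plug, rad: 0 locked (the start), grows clockwise seen from above, solid stop at 1.1. The bolt lets go at about 0.85. The key has up to 0.18 rad of play in the slot before it drives the plug, which turns easily (0.03 N m) and stays where it is left.
- chest_drawer (a joint): How far the drawer is out, m: 0 shut (the start), solid stop at 0.08. It slides along the chest's -x. Locked, it gives about 1 mm only. It drags with about 2.5 N and stays where it is left.
- drawer_pull (a point): Centre of the drawer's aluminium pull: a straight bar along y, 220 mm long, 10 mm thick (x), 18 mm high; chest frame, drawer shut: x -190, y 0, z 112 mm; axes as the chest's. Behind it a gap of 37 mm to the drawer front, open above and below, between posts at y -104 and +104 mm: hook it with fingertips in the gap, or pinch it, from above.
- screw_jar: Bystander: glass jar, 52 mm across, 60 mm high, standing on the chest's top at its +y side, about 100 mm from the lock. Origin: centre of its underside.
- screwdriver: Bystander: screwdriver lying on the bench near the robot's right, along its x. Origin under its middle.
- parts_tray: Bystander: grey open plastic tray 120 x 90 x 40 mm on the bench beyond the key stand. Origin: centre of its underside.
There are look-alikes about, which are no part of the job. Leave any pink look-alike of the round_key alone.

How it is judged:
By the outcome, as a careful person would: the job done as asked, in the order asked, and still so for the second after the job is handed in, with the robot touching nothing.
It also fails if it takes over 54 s, if anything falls off the work surface, if the arm or the gripper's body presses on something with over 40 N, if the wrist force passes 120 N, or if a joint passes its speed limit or range.

## Working session

There is one attempt and no reset: what is moved stays moved. The work goes in short steps, each a Python script; the robot and the scene stay as the last script left them, time stands still between calls to the robot, and variables do not carry over. Pictures are saved under pics/ and viewed, and the job is handed in when it is done.

```bash
mkdir -p pics; python3 - <<'E'
from station import *
import cv2,numpy as np
for c in ("top","side"):
    r=read_camera(c); cv2.imwrite(f"pics/{c}0.png",r["img"][:,:,::-1])
    np.savez(f"{c}0.npz",**r)
    for l in ["round_key","square_key","key_stand","chest","keyhole","drawer_pull","screw_jar","screwdriver","parts_tray"]:
        print(c,l,[(np.round(d["centre"],3).tolist(),round(d["conf"],2)) for d in pinpoint(c,l)][:4])
    print([(np.round(d["centre"],3).tolist(),round(d["conf"],2)) for d in search_frame(c,"round_key")][:4])
print(readout.observe())
E
```

```text
top round_key [([0.574, 0.231, -0.003], 0.5), ([0.38, 0.254, 0.002], 0.46), ([0.464, 0.274, 0.016], 0.4), ([0.32, -0.41, 0.0], 0.27)]
top square_key [([0.479, 0.345, 0.024], 0.52)]
top key_stand [([0.48, 0.311, 0.002], 0.97)]
top chest [([0.68, -0.137, 0.002], 0.71)]
top keyhole [([0.607, -0.129, 0.152], 0.52)]
top drawer_pull [([0.492, -0.103, 0.112], 0.79)]
top screw_jar [([0.68, -0.048, 0.152], 0.69)]
top screwdriver [([0.32, -0.409, -0.0], 0.87), ([0.732, 0.347, 0.0], 0.69)]
top parts_tray [([0.734, 0.353, -0.0], 0.73)]
[([0.464, 0.268, 0.085], 0.64)]
side round_key [([0.573, 0.231, 0.0], 0.56), ([0.386, 0.256, -0.001], 0.53), ([0.471, 0.27, 0.019], 0.48)]
side square_key [([0.48, 0.343, 0.024], 0.58)]
side key_stand [([0.472, 0.274, 0.017], 0.66), ([0.477, 0.307, -0.001], 0.62)]
side chest [([0.676, -0.145, 0.005], 0.64)]
side keyhole [([0.674, -0.145, 0.005], 0.69), ([0.603, -0.126, 0.158], 0.4)]
side drawer_pull [([0.496, -0.107, 0.114], 0.62)]
side screw_jar [([0.678, -0.049, 0.15], 0.89), ([0.48, 0.345, 0.025], 0.39)]
side screwdriver [([0.32, -0.408, -0.0], 0.36)]
side parts_tray [([0.731, 0.35, 0.001], 0.89), ([0.497, -0.107, 0.11], 0.44)]
[([0.568, 0.234, 0.053], 0.59), ([0.466, 0.277, 0.081], 0.53), ([0.381, 0.262, 0.056], 0.45)]
{'time_s': 1.1, 'q': array([-1.36659557e+00,  3.50689232e-01,  1.65178354e+00,  1.13027475e-05,
        1.13911861e+00, -8.45967126e-02]), 'dq': array([-0.00044795, -0.00087213, -0.00029588,  0.00061681,  0.00166651,
        0.00068107]), 'joint_torque': array([ 1.46857034e-03, -5.06030881e+01, -2.91653198e+01,  2.54833850e-05,
        5.95729634e-04,  3.27879825e-06]), 'tcp_pos': array([ 0.15666655, -0.5272039 ,  0.23130172]), 'eef_rot': array([3.10889728e+00, 4.52059721e-01, 1.62156783e-05]), 'contact_force': array([-0.21864724,  0.04871092, -1.03636135]), 'wrist_torque': array([ 0.03513099, -0.06953658, -0.01009772]), 'grip_width': 0.08555138222135358}
```

View pics/top0.png

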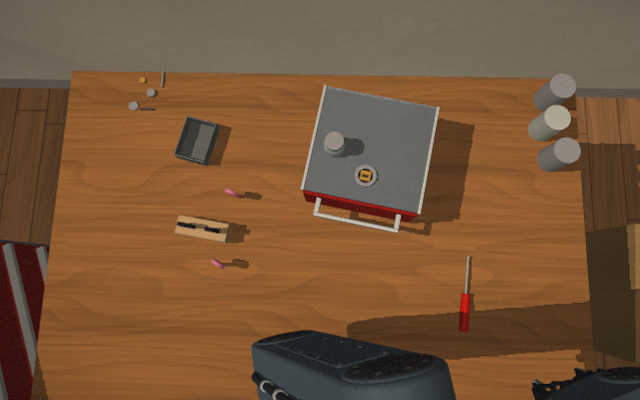

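View pics/side0.png

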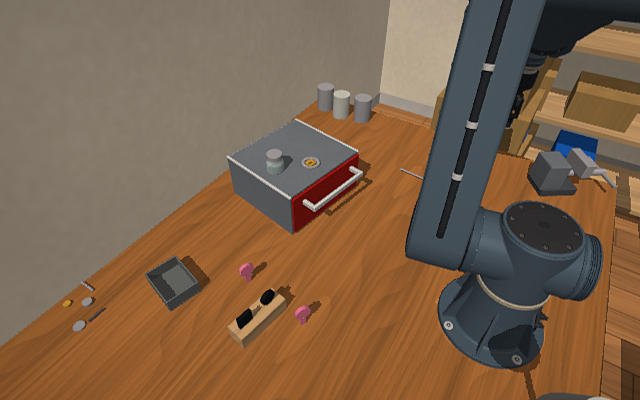

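```bash
cat > h.py <<'E'
import numpy as np,cv2
def cloud(r):
    K,R,t=r["intrinsics"],r["R"],r["t"]; z=r["z_map"]
    v,u=np.mgrid[:400,:640]
    P=np.stack([(u-K[0,2])/K[0,0]*z,(v-K[1,2])/K[1,1]*z,z],-1)
    return (P-t)@R   # R^T(P-t)
def box(m,P,name):
    p=P[m][:,:2]; r=cv2.minAreaRect((p*1000).astype(np.float32))
    print(name,m.sum(),"mean",P[m].mean(0).round(4),"rect",np.round(r[0],1),np.round(r[1],1),round(r[2],2)); return r
E
python3 - <<'E'
from h import *
for c in ("top","side"):
    r=np.load(c+"0.npz"); P=cloud(r); ok=r["z_map"]>0
    x,y,z=P[...,0],P[...,1],P[...,2]; img=r["img"].astype(int)
    near=ok&(abs(x-.48)<.09)&(abs(y-.31)<.1)
    print(c,"px size",1/r["intrinsics"][0,0]*np.median(r["z_map"][near]), "cam",-r["R"].T@r["t"])
    wood=img[...,0]>90
    box(near&(z>.038)&(z<.05)&wood,P,"stand")
    blk=img.max(-1)<70
    k=near&(z>.05)&(z<.11)&blk
    n,l=cv2.connectedComponents(k.astype(np.uint8))
    for i in range(1,n):
        if (l==i).sum()>10: box(l==i,P,"bow"); print(z[l==i].min(),z[l==i].max())
    ch=ok&(abs(x-.68)<.2)&(abs(y+.14)<.2)
    m=ch&(z>.143)&(z<.153); rr=box(m,P,"chesttop")
    sat=(img.max(-1)-img.min(-1))
    box(ch&(z>.149)&(z<.165)&(sat>60)&(x>.57)&(img[...,1]>80),P,"brass")
    box(ch&(z>.153)&(z<.165)&(np.hypot(x-.605,y+.128)<.05),P,"bezel")
    box(ok&(z>.10)&(z<.13)&(x<.56)&(abs(y+.1)<.15)&(sat<50)&(x>.4),P,"pull")
    im=r["img"][:,:,::-1]
    a=(slice(150,250),slice(290,450)) if c=="top" else (slice(130,210),slice(260,388))
    b=(slice(180,280),slice(150,310)) if c=="top" else (slice(270,350),slice(210,338))
    cv2.imwrite(f"pics/{c}crop.png",np.vstack([cv2.resize(im[q],(480,300),interpolation=cv2.INTER_CUBIC) for q in (a,b)]))
E
```

```text
top px size 0.0028044814872834967 cam [ 0.35950019 -0.05244376  1.22186303]
stand 791 mean [0.4758 0.3043 0.0435] rect [491.8 303.2] [141.9 181.2] 78.73
bow 57 mean [0.4823 0.3373 0.0786] rect [482.6 340.4] [37.5  8.6] 81.2
0.051157354842346126 0.08517721797534272
bow 50 mean [0.471  0.267  0.0815] rect [471.1 269.2] [36.1  8.6] 81.33
0.06791032856439128 0.08716149693399909
chesttop 11843 mean [ 0.6774 -0.146   0.149 ] rect [ 678.3 -142.3] [305. 291.] 79.46
brass 78 mean [ 0.6078 -0.128   0.1548] rect [ 607.4 -128.2] [25.4 23.3] 76.8
bezel 244 mean [ 0.609  -0.1289  0.1551] rect [ 616.  -124.8] [75.1 70.7] 78.0
pull 509 mean [ 0.5014 -0.1102  0.1186] rect [ 513.  -109.9] [222.2  47.8] 79.35
side px size 0.0023907993292700243 cam [0.0984843  0.62987216 0.86252264]
stand 855 mean [0.4718 0.3135 0.0446] rect [513.6 299.3] [147.  132.3] 80.81
bow 154 mean [0.4669 0.2755 0.0747] rect [468.7 273.9] [37.9 11.8] 82.39
0.05059682176454002 0.08952440360627315
bow 186 mean [0.4781 0.3462 0.0719] rect [480.1 344.7] [38. 11.] 80.26
0.05041251484076695 0.08540687621814987
chesttop 4918 mean [ 0.6693 -0.1306  0.1496] rect [ 676.1 -139.3] [307.1 292.6] 79.39
brass 49 mean [ 0.6077 -0.1273  0.1548] rect [ 607.4 -128. ] [28.9 33.3] 13.65
bezel 155 mean [ 0.605  -0.1259  0.1552] rect [ 600.6 -128.4] [64.1 56.3] 27.54
pull 452 mean [ 0.5006 -0.0953  0.1161] rect [ 509.6 -115.3] [237.1  51.1] 79.21
```

View crops.

View pics/topcrop.png

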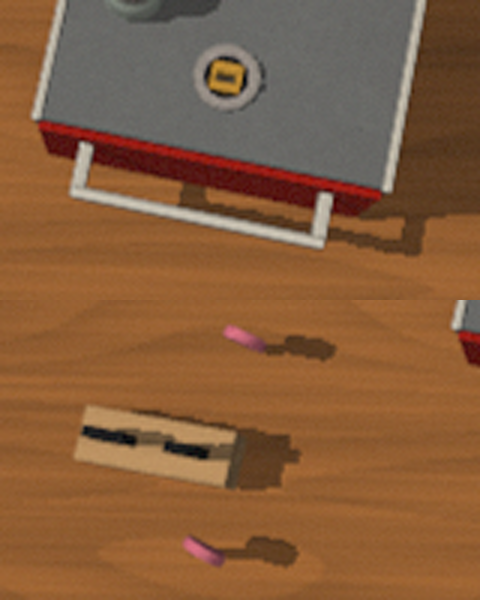

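View pics/sidecrop.png

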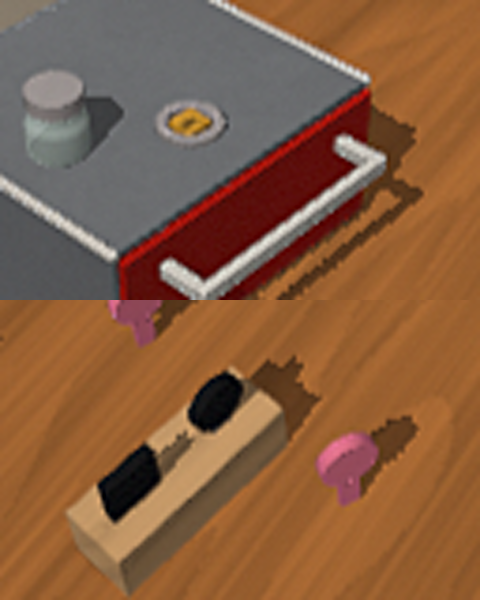

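```bash
cat >> h.py <<'E'
from scipy.spatial.transform import Rotation as Ro
def rot(yaw,flip=False):
    c,s=np.cos(yaw),np.sin(yaw)
    if flip: c,s=-c,-s
    return Ro.from_matrix(np.array([[-s,c,0],[c,s,0],[0,0,-1]]).T).as_rotvec()
E
python3 - <<'E'
from h import *
from station import *
a=np.radians
for f in (0,1):
    print(f,[np.round(q,2) if q is not None else None for q in (planner.solve_ik(p,rot(a(w),f)) for p,w in [((.47,.272,.2),-9.1),((.6065,-.128,.25),-10.6),((.6065,-.128,.165),-10.6-40),((.6065,-.128,.165),-10.6-80),((.49,-.107,.11),-10.6)])])
E
```

```text
0 [array([ 0.44,  0.37,  1.7 , -0.  ,  1.07,  0.6 ]), array([-0.28,  0.46,  1.44, -0.  ,  1.24, -0.1 ]), array([-0.28,  0.55,  1.52, -0.  ,  1.07,  0.6 ]), array([-0.28,  0.55,  1.52, -0.  ,  1.07,  1.3 ]), array([-0.31,  0.43,  1.88, -0.  ,  0.83, -0.12])]
1 [array([ 0.44,  0.37,  1.7 , -0.  ,  1.07, -2.54]), None, array([-0.28,  0.55,  1.52, -0.  ,  1.07, -2.54]), array([-0.28,  0.55,  1.52,  0.  ,  1.07, -1.84]), None]
```

```bash
python3 - <<'E'
from h import *
from station import *
r=rot(np.radians(-9.1)); p=np.array([.470,.272,.2])
def s(n):
    o=readout.observe(); print(n,round(o["time_s"],2),o["tcp_pos"].round(4),o["contact_force"].round(1),o["wrist_torque"].round(2),round(o["grip_width"],4))
bot.move_to([.470,.272,.26],r); s("hover")
print(bot.line_to([.470,.272,.053],speed=.12,contact_N=8)); s("down")
gripper_close(20); s("closed")
v=read_camera("side"); np.savez("s1.npz",**v); cv2.imwrite("pics/s1.png",cv2.resize(v["img"][220:370,180:420,::-1],(800,500),interpolation=cv2.INTER_CUBIC))
E
```

```text
hover 4.12 [0.4703 0.2715 0.26  ] [-0.1 -0.5 -0.5] [-0.02 -0.01  0.  ] 0.0854
False
down 5.99 [0.4703 0.2721 0.0535] [0.8 0.3 0.6] [-0.  0. -0.] 0.0856
closed 6.67 [0.47  0.272 0.053] [ 0.1  0.1 -0.1] [-0.03 -0.06  0.  ] 0.0095
```

View pics/s1.png

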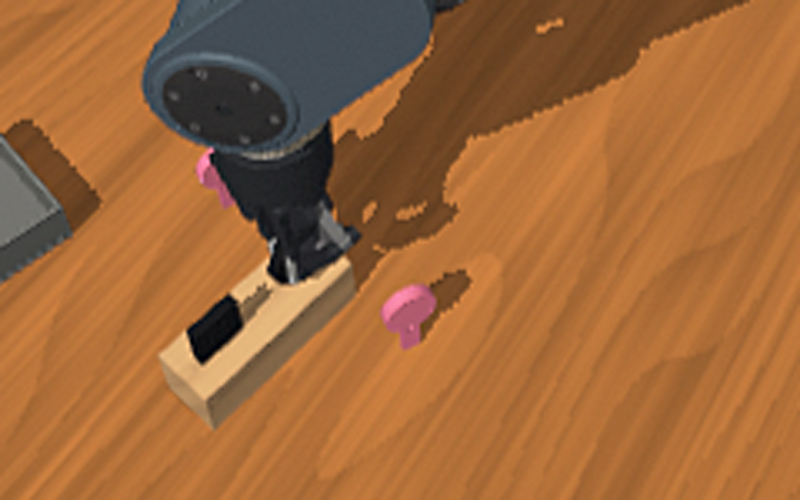

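```bash
python3 - <<'E'
from h import *
from station import *
def s(n):
    o=readout.observe(); print(n,round(o["time_s"],2),o["tcp_pos"].round(4),o["contact_force"].round(1),o["wrist_torque"].round(2),round(o["grip_width"],4))
gripper_close(60); s("grip")
bot.line_to([.470,.272,.16],speed=.12); s("up")
bot.line_to([.470,.272,.28],speed=.25)
r=rot(np.radians(-10.6))
bot.move_to([.6065,-.128,.28],r); s("lock hover")
bot.line_to([.6065,-.128,.215],speed=.15); s("low")
for c in ("side","top"):
    v=read_camera(c); np.savez(c+"2.npz",**v)
    K=v["intrinsics"]
    q=v["R"]@np.array([.6065,-.128,.17])+v["t"]; u=K@q; u=(u/u[2])[:2].astype(int); print(u)
    cr=v["img"][max(0,u[1]-50):u[1]+50,u[0]-67:u[0]+67,::-1]
    cv2.imwrite(f"pics/{c}2.png",cv2.resize(cr,(800,600),interpolation=cv2.INTER_CUBIC))
    print([(np.round(d["centre"],4).tolist(),round(d["conf"],2)) for d in pinpoint(c,"round_key")], [(np.round(d["centre"],4).tolist(),round(d["conf"],2)) for d in pinpoint(c,"keyhole")])
E
```

```text
grip 6.93 [0.4701 0.272  0.0531] [-0.8 -0.4  1.5] [-0.09  0.03  0.04] 0.0091
up 7.97 [0.4696 0.2718 0.1593] [-0.   0.3 -0.6] [-0.01  0.01  0.04] 0.0092
lock hover 10.17 [ 0.6066 -0.1269  0.2799] [-0.2  0.7 -0.1] [-0.04 -0.02  0.01] 0.0092
low 10.75 [ 0.6069 -0.1277  0.2158] [-0.5 -0.5 -0.1] [0.04 0.04 0.  ] 0.0094
[310 158]
[([0.5721, 0.2309, 0.0019], 0.69), ([0.3836, 0.2564, 0.0003], 0.59), ([0.6075, -0.1251, 0.1799], 0.39)] [([0.6069, -0.1257, 0.1546], 0.52), ([0.6792, -0.0498, 0.1487], 0.49)]
[365 174]
[([0.4793, 0.3442, 0.027], 0.65), ([0.3796, 0.2509, -0.0012], 0.53), ([0.5727, 0.2278, 0.0003], 0.49)] []
```

View pics/side2.png

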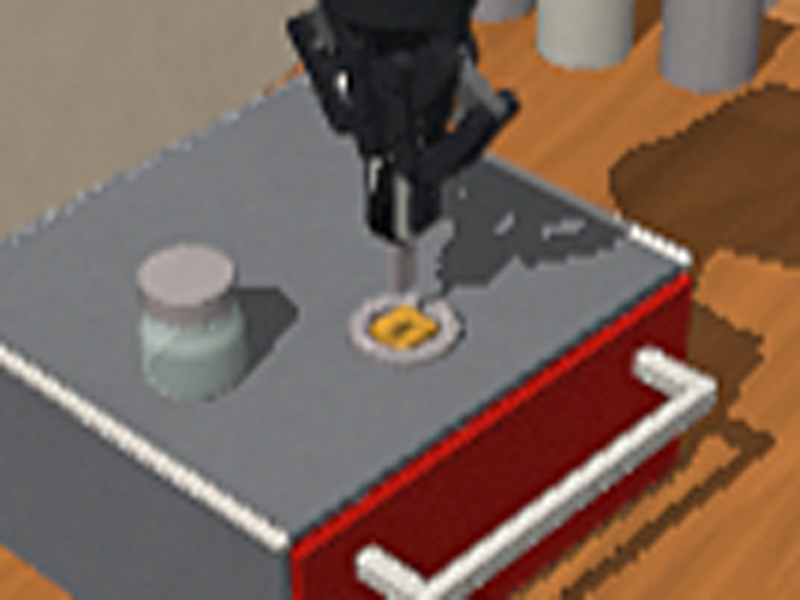

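View pics/top2.png

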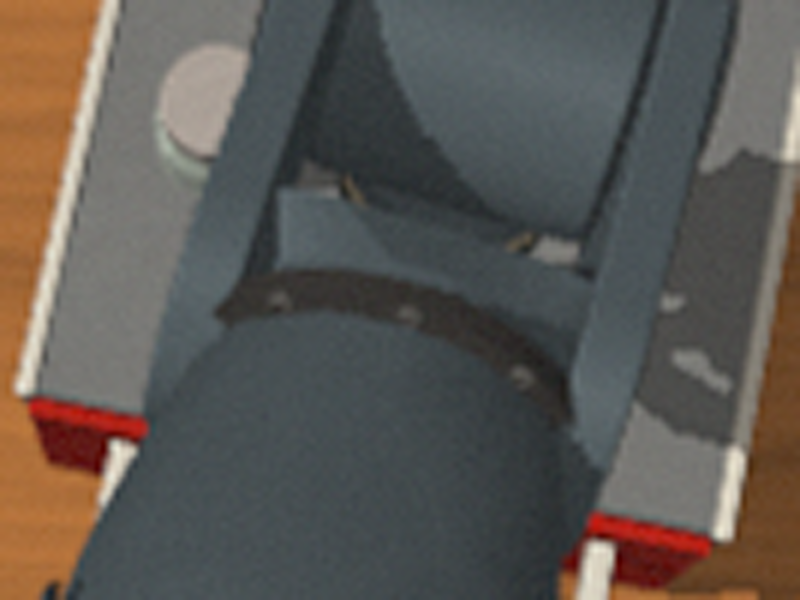

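```bash
python3 - <<'E'
from h import *
v=np.load("side2.npz");K=v["intrinsics"]
def pr(p): u=K@(v["R"]@np.array(p)+v["t"]); return (u/u[2])[:2]
for p in [(.6069,-.1277,.1788),(.6069,-.1277,.156),(.6169,-.1277,.156),(.6069,-.1177,.156)]: print(pr(p))
img=v["img"].astype(int); P=cloud(v)
sat=img.max(-1)-img.min(-1)
m=np.zeros((400,640),bool); m[155:170,300:322]=1
b=m&(sat>60)
vv,uu=np.nonzero(b); print(b.sum(),uu.mean(),vv.mean(),uu.min(),uu.max(),vv.min(),vv.max())
print(img[150:172,303:319].sum(-1)//3)
E
```

```text
[310.11704024 155.66875408]
[310.23684531 161.74465087]
[307.47546733 160.66071453]
[308.41601555 163.47549119]
56 309.9642857142857 162.10714285714286 305 315 159 165
[[122 121 121 122 124 127 110  90  83 104 128 125 125 108  64  70]
 [122 121 121 123 125 128 107  90  93 104 129 126 123  85  67  71]
 [122 122 121 122 125 127 109  90  93 102 127 125 128 111  67  70]
 [120 121 121 123 123 127 108  90  93 103 127 125 122  58  67  71]
 [123 124 123 121 122 127 109  88  92 105 127 123 122  89  66  67]
 [122 121 121 119 120 125 106  86  93 116 126 124 128 127  62  66]
 [120 119 118 123 127 129 114  96 122 137 127 121 121 103  61  94]
 [119 126 130 143 160 152 148 140 172 161 117 104 102  92  92 125]
 [126 161 161 177 172 154 156 165 178 154  76 116 123 154 145 116]
 [147 184 156 159 118 123 132 140 139 132  83 157 168 169 173 127]
 [167 156  98  90 124 138 149 149 141 143 121 130 146 163 190 162]
 [165 135  83 137 153 148 134 128 114 138 142 135 136 129 182 163]
 [163 121 115 152 151 132  98  71  85 123 132 139 126  88 170 166]
 [170 118 103 131 138 111  79  94 133 149 135  93  66 117 171 173]
 [182 179 118 116 115 114 110 131 141 124  94 100 111 156 172 168]
 [160 201 182 147 134 123 139 153 120  87 119 157 173 170 151  99]
 [127 155 155 166 169 146 150 157 150 142 174 166 157 147 111  88]
 [120 121 124 149 154 158 158 161 161 156 153 139 121 104  97 119]
 [121 120 120 126 121 130 126 136 129 116 110 107 109 122 123 120]
 [123 121 122 122 123 122 112 118 109 115 120 120 123 123 120 119]
 [121 122 123 123 121 122 121 121 121 122 123 122 121 120 122 120]
 [122 122 123 122 122 122 122 121 122 121 122 121 123 122 119 120]]
```

```bash
python3 - <<'E'
from h import *
from station import *
def s(n):
    o=readout.observe(); print(n,round(o["time_s"],2),o["tcp_pos"].round(4),o["contact_force"].round(1),o["wrist_torque"].round(2),round(o["grip_width"],4))
print(bot.line_to([.6067,-.1272,.180],speed=.04,contact_N=6)); s("in")
E
```

```text
False
in 12.07 [ 0.6068 -0.1273  0.1803] [-0.   1.  -0.4] [ 0.    0.01 -0.  ] 0.009
```

```bash
python3 - <<'E'
from h import *
from station import *
def s(n):
    o=readout.observe(); print(n,round(o["time_s"],2),o["tcp_pos"].round(4),o["contact_force"].round(1),o["wrist_torque"].round(2),round(o["grip_width"],4))
print(bot.line_to([.6067,-.1272,.170],speed=.03,contact_N=12)); s("a")
print(bot.line_to([.6067,-.1272,.163],speed=.02,contact_N=12)); s("b")
E
```

```text
False
a 12.56 [ 0.6069 -0.1273  0.1702] [ 0.7 -0.6  1.9] [-0.08 -0.29  0.06] 0.0094
True
b 12.88 [ 0.6072 -0.1273  0.1658] [-2.   0.8  9.6] [0.1  0.35 0.02] 0.0093
```

```bash
python3 - <<'E'
from h import *
from station import *
def s(n):
    o=readout.observe(); R=Ro.from_rotvec(o["eef_rot"]).as_matrix(); print(n,round(o["time_s"],2),o["tcp_pos"].round(4),o["contact_force"].round(1),o["wrist_torque"].round(2),"yaw",round(np.arctan2(R[1,1],R[0,1])+np.radians(10.6),3)); return o
for d in (.1,.2,.35,.5,.65,.8,.95):
    bot.line_to([.6070,-.1273,.1656],rot(np.radians(-10.6)-d),speed=.05); o=s(d)
    if abs(o["wrist_torque"][2])>.5 or np.abs(o["contact_force"]).max()>20: break
E
```

```text
0.1 13.13 [ 0.6071 -0.1273  0.1659] [-0.1 -0.2  6.1] [ 0.04  0.16 -0.01] yaw -0.101
0.2 13.38 [ 0.6071 -0.1274  0.1659] [-0.2 -0.4  6.5] [-0.06  0.06  0.03] yaw -0.201
0.35 13.68 [ 0.6071 -0.1274  0.166 ] [-0.3 -1.1  6.7] [-0.05  0.09  0.04] yaw -0.351
0.5 13.98 [ 0.6071 -0.1273  0.1659] [0.3 0.4 5.8] [-0.    0.07  0.01] yaw -0.501
0.65 14.28 [ 0.607  -0.1273  0.1659] [-1.3  0.4  6.8] [ 0.08  0.08 -0.02] yaw -0.651
0.8 14.58 [ 0.607  -0.1272  0.1659] [-1.5  1.   6.8] [0.09 0.11 0.02] yaw -0.801
0.95 14.88 [ 0.607  -0.1272  0.1659] [0.1 1.  7.6] [ 0.22  0.14 -0.01] yaw -0.951
```

```bash
python3 - <<'E'
from h import *
from station import *
def s(n):
    o=readout.observe(); R=Ro.from_rotvec(o["eef_rot"]).as_matrix(); print(n,round(o["time_s"],2),o["tcp_pos"].round(4),o["contact_force"].round(1),o["wrist_torque"].round(2),"yaw",round(np.arctan2(R[1,1],R[0,1])+np.radians(10.6),3)); return o
for d in (1.05,1.13,1.18,1.22,1.26,1.30,1.34):
    bot.line_to([.6070,-.1273,.1656],rot(np.radians(-10.6)-d),speed=.05); o=s(d)
    if abs(o["wrist_torque"][2])>.3 or np.abs(o["contact_force"][:2]).max()>15: break
E
```

```text
1.05 15.13 [ 0.607  -0.1271  0.1659] [0.1 1.3 7. ] [0.23 0.14 0.04] yaw -1.051
1.13 15.38 [ 0.607  -0.1271  0.1659] [0.6 1.1 6.6] [0.31 0.21 0.02] yaw -1.131
1.18 15.63 [ 0.607  -0.127   0.1659] [-1.4  1.4  6.9] [ 0.27  0.12 -0.03] yaw -1.18
1.22 15.88 [ 0.607  -0.127   0.1659] [-0.4  1.7  6. ] [ 0.31  0.13 -0.01] yaw -1.22
1.26 16.13 [ 0.607  -0.127   0.1659] [-0.7  2.6  7.2] [ 0.33  0.14 -0.01] yaw -1.26
1.3 16.38 [ 0.607  -0.127   0.1659] [-0.5  0.9  7.2] [0.37 0.15 0.04] yaw -1.3
1.34 16.63 [ 0.6071 -0.127   0.1659] [-0.4  2.4  6.7] [0.47 0.07 0.17] yaw -1.34
```

```bash
python3 - <<'E'
from h import *
from station import *
def s(n):
    o=readout.observe(); R=Ro.from_rotvec(o["eef_rot"]).as_matrix(); print(n,round(o["time_s"],2),o["tcp_pos"].round(4),o["contact_force"].round(1),o["wrist_torque"].round(2),"yaw",round(np.arctan2(R[1,1],R[0,1])+np.radians(10.6),3)); return o
for d in (1.37,1.40,1.43):
    bot.line_to([.6070,-.1273,.1656],rot(np.radians(-10.6)-d),speed=.05); o=s(d)
    if abs(o["wrist_torque"][2])>.3 or np.abs(o["contact_force"][:2]).max()>15: break
v=read_camera("side"); np.savez("s3.npz",**v)
cv2.imwrite("pics/s3.png",cv2.resize(v["img"][108:208,243:377,::-1],(800,600),interpolation=cv2.INTER_CUBIC))
E
```

```text
1.37 16.88 [ 0.6071 -0.1269  0.1659] [-0.3  1.9  6.6] [0.48 0.06 0.33] yaw -1.37
```

View pics/s3.png

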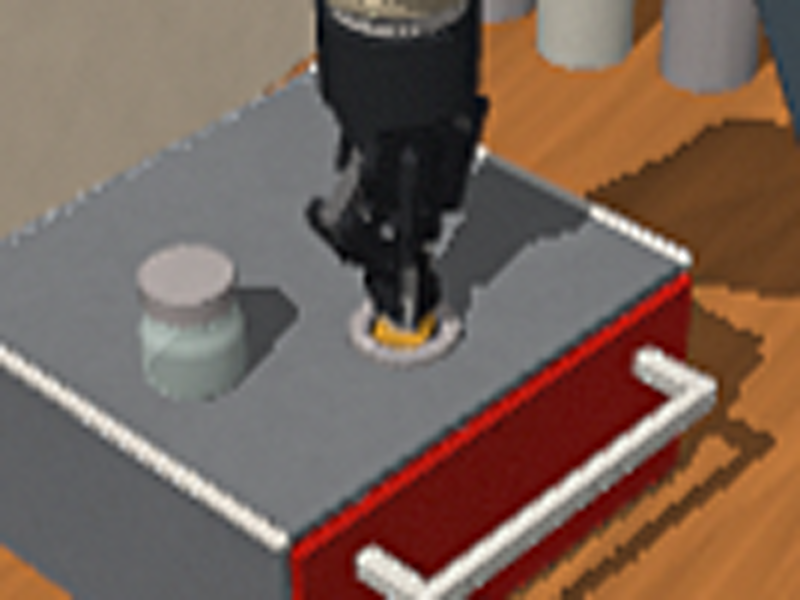

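```bash
python3 - <<'E'
from h import *
from station import *
def s(n):
    o=readout.observe(); print(n,round(o["time_s"],2),o["tcp_pos"].round(4),o["contact_force"].round(1),o["wrist_torque"].round(2),round(o["grip_width"],4)); return o
let_go(); s("open")
bot.line_to([.607,-.127,.28],speed=.15); s("up")
c,si=np.cos(np.radians(-10.6)),np.sin(np.radians(-10.6))
ax=np.array([c,si])
p=np.array([.607,-.127])-.0915*ax
r=rot(np.radians(-100.6))
q=p-.12*ax
bot.move_to([*q,.30],r); s("clear")
v=read_camera("side"); np.savez("s4.npz",**v)
cv2.imwrite("pics/s4.png",cv2.resize(v["img"][108:208,243:377,::-1],(800,600),interpolation=cv2.INTER_CUBIC))
v=read_camera("top"); np.savez("t4.npz",**v)
cv2.imwrite("pics/t4.png",cv2.resize(v["img"][120:270,280:480,::-1],(800,600),interpolation=cv2.INTER_CUBIC))
for cc in("side","top"): print([(np.round(d["centre"],4).tolist(),round(d["conf"],2)) for d in pinpoint(cc,"drawer_pull")],[(np.round(d["centre"],4).tolist(),round(d["conf"],2)) for d in pinpoint(cc,"round_key")])
E
```

```text
open 17.66 [ 0.607  -0.1273  0.1656] [ 0.1 -0.6  0.2] [-0.01  0.01  0.02] 0.0854
up 18.57 [ 0.6066 -0.1269  0.279 ] [ 0.4  0.2 -0.3] [0.03 0.01 0.02] 0.0854
clear 19.43 [ 0.4    -0.0884  0.3001] [-0.3  0.5 -0.3] [-0.04 -0.03  0.05] 0.0849
[([0.4935, -0.1064, 0.115], 0.96)] [([0.3828, 0.2586, 0.0023], 0.71), ([0.6097, -0.1302, 0.1358], 0.66), ([0.5729, 0.2319, -0.0003], 0.64)]
[([0.4954, -0.1023, 0.1111], 0.57)] [([0.5749, 0.228, -0.0007], 0.6), ([0.6038, -0.128, 0.1257], 0.59), ([0.3801, 0.2536, -0.0001], 0.44)]
```

View pics/s4.png

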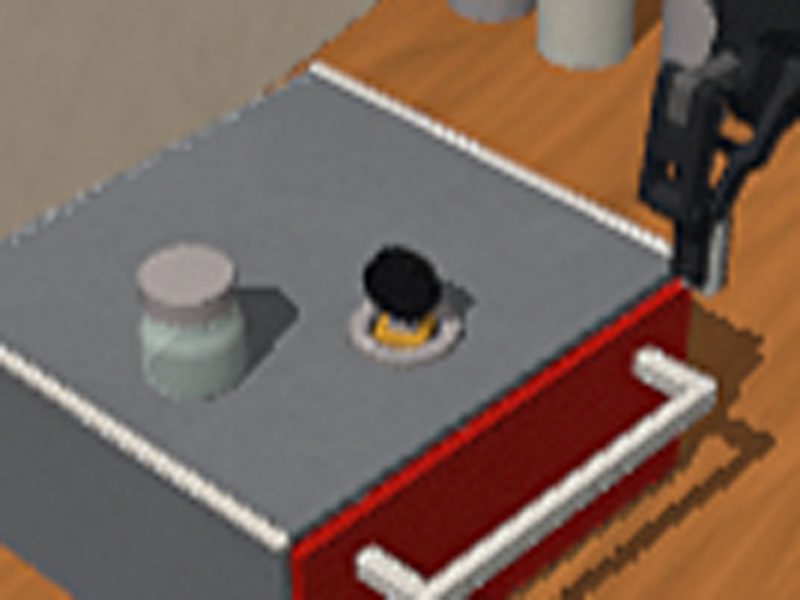

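View pics/t4.png

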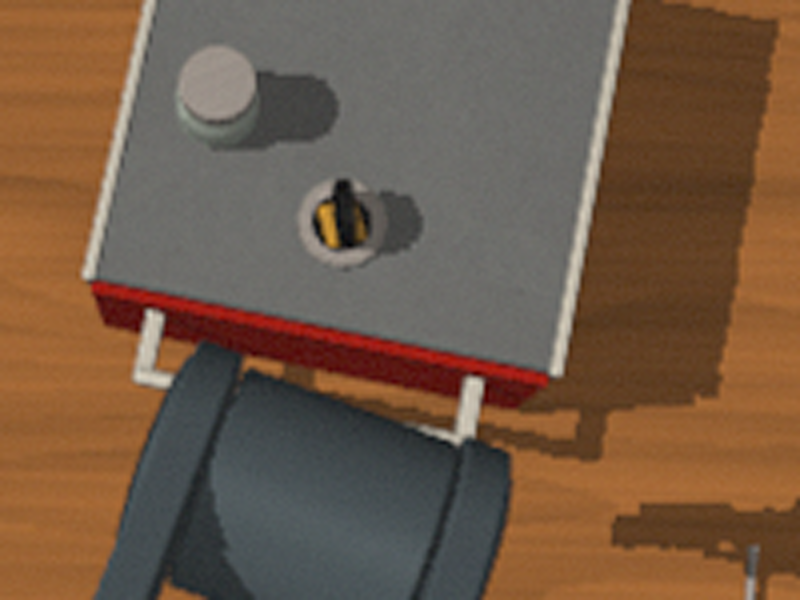

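```bash
python3 - <<'E'
from h import *
from station import *
def s(n):
    o=readout.observe(); print(n,round(o["time_s"],2),o["tcp_pos"].round(4),o["contact_force"].round(1),o["wrist_torque"].round(2),round(o["grip_width"],4)); return o
ax=np.array([np.cos(np.radians(-10.6)),np.sin(np.radians(-10.6))])
p=np.array([.607,-.1268])-.0920*ax
gripper_close(20)
bot.line_to([*p,.22],speed=.2); s("over")
if bot.line_to([*p,.100],speed=.08,contact_N=8): s("HIT"); raise SystemExit
s("down")
print(bot.line_to([*(p-.03*ax),.100],speed=.05,contact_N=15)); s("30")
E
```

```text
over 21.37 [ 0.5162 -0.1098  0.2204] [-0.1  1.4  0.2] [-0.   -0.01  0.02] -0.0001
down 23.02 [ 0.5168 -0.1099  0.1004] [ 0.8  0.5 -0.6] [-0.07  0.06 -0.03] 0.0
False
30 23.77 [ 0.4867 -0.1042  0.0998] [-0.1 -0.3 -1.3] [ 0.01 -0.01  0.01] 0.0003
```

```bash
python3 - <<'E'
from h import *
from station import *
def s(n):
    o=readout.observe(); print(n,round(o["time_s"],2),o["tcp_pos"].round(4),o["contact_force"].round(1),o["wrist_torque"].round(2),round(o["grip_width"],4)); return o
ax=np.array([np.cos(np.radians(-10.6)),np.sin(np.radians(-10.6))])
p=np.array([.607,-.1268])-.0920*ax
print(bot.line_to([*(p-.075*ax),.100],speed=.06,contact_N=15)); s("75")
print(bot.line_to([*(p-.105*ax),.100],speed=.04,contact_N=15)); o=s("end")
print((p-o["tcp_pos"][:2])@ax)
v=read_camera("side")
cv2.imwrite("pics/s5.png",cv2.resize(v["img"][108:238,243:417,::-1],(800,600),interpolation=cv2.INTER_CUBIC))
E
```

```text
False
75 24.67 [ 0.4427 -0.096   0.1   ] [0.1 0.1 0.2] [0.02 0.03 0.03] 0.0001
True
end 25.12 [ 0.4316 -0.0941  0.1004] [ 3.6 -0.8  1.7] [-0.1  -0.61 -0.04] -0.0002
0.08644639723205992
```

View pics/s5.png

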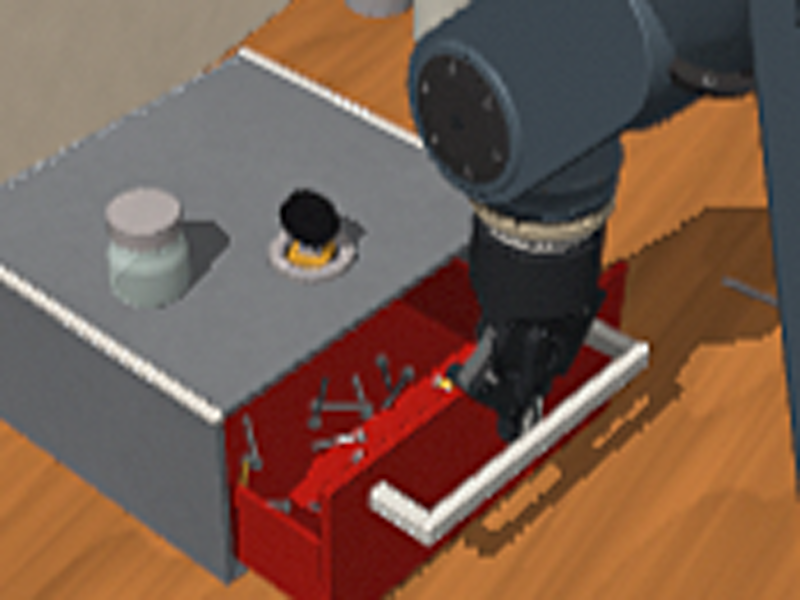

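```bash
python3 - <<'E'
from h import *
from station import *
def s(n):
    o=readout.observe(); print(n,round(o["time_s"],2),o["tcp_pos"].round(4),o["contact_force"].round(1),o["wrist_torque"].round(2),round(o["grip_width"],4)); return o
ax=np.array([np.cos(np.radians(-10.6)),np.sin(np.radians(-10.6))])
p=np.array([.607,-.1268])-.0920*ax
print(bot.line_to([*(p-.100*ax),.100],speed=.03,contact_N=22)); o=s("end")
d=(p-o["tcp_pos"][:2])@ax; print(d)
bot.line_to([*(p-(d-.006)*ax),.100],speed=.03); s("relax")
bot.line_to([*(p-(d-.006)*ax),.26],speed=.12); s("up")
let_go()
bot.move_to([.30,-.25,.35],rot(np.radians(-100.6))); s("away")
for c in("side","top"):
    v=read_camera(c); np.savez(c+"6.npz",**v); cv2.imwrite(f"pics/{c}6.png",v["img"][:,:,::-1])
    print(c,*[(l,[(np.round(x["centre"],4).tolist(),round(x["conf"],2)) for x in pinpoint(c,l)][:4]) for l in("drawer_pull","round_key","square_key","screw_jar","parts_tray","screwdriver")],sep="\n")
s("")
E
```

```text
True
end 25.42 [ 0.4317 -0.0942  0.1006] [ 2.4 -0.4  0.7] [-0.02 -0.34  0.01] 0.0002
0.08631462087687022
relax 25.76 [ 0.4375 -0.095   0.0998] [ 0.1  0.5 -0. ] [-0.    0.04 -0.01] -0.0
up 27.24 [ 0.4374 -0.095   0.2594] [ 0.3 -1.2  0. ] [0.01 0.03 0.  ] 0.0001
away 28.93 [ 0.3004 -0.2496  0.3495] [ 0.1 -0.2 -0.9] [-0.01 -0.01  0.01] 0.0852
side
('drawer_pull', [([0.4165, -0.0911, 0.1099], 0.98)])
('round_key', [([0.5723, 0.2324, -0.0001], 0.76), ([0.3831, 0.2546, 0.0036], 0.63), ([0.6116, -0.1267, 0.1306], 0.52)])
('square_key', [([0.4818, 0.3416, 0.0258], 0.72)])
('screw_jar', [([0.6774, -0.0491, 0.1491], 0.77)])
('parts_tray', [([0.7331, 0.3486, 0.0026], 0.84), ([0.3173, -0.409, 0.0015], 0.56)])
('screwdriver', [([0.3179, -0.4093, -0.0003], 0.57)])
top
('drawer_pull', [([0.416, -0.0892, 0.1109], 0.66), ([0.6082, -0.1286, 0.1525], 0.23)])
('round_key', [([0.3799, 0.2533, 0.0008], 0.53), ([0.5716, 0.2283, -0.002], 0.45), ([0.6024, -0.1253, 0.1279], 0.42)])
('square_key', [([0.4791, 0.3442, 0.0261], 0.5)])
('screw_jar', [([0.6789, -0.0467, 0.1513], 0.95)])
('parts_tray', [([0.7315, 0.3482, 0.0021], 0.67)])
('screwdriver', [])
 29.62 [ 0.3  -0.25  0.35] [-1.3 -0.2 -0.9] [-0.03 -0.02  0.04] 0.0853
```

```bash
sleep 1
```

```text
(no output)
```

View pics/side6.png

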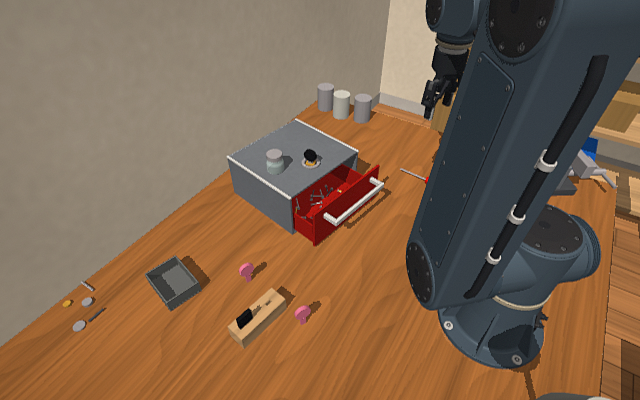

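View pics/top6.png

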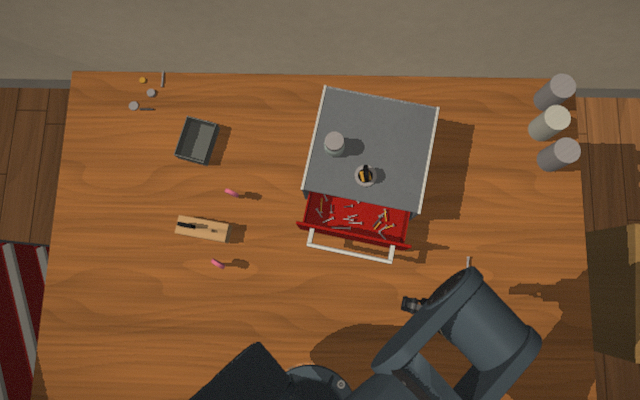

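```bash
python3 -c "
from station import *
ticket.close_job()"
```

```text
the job is handed in; nothing more can be done
```

The job is done and handed in at about 30 s of the 54 s allowed. The round key is in the lock, turned to its stop, and the red drawer is pulled out as far as it goes.

- **Key:** The fingers held it by the bow at about 9.5 mm, against a 10 mm bow, and pressed it down. It stopped solidly at TCP height 165.8 mm; I had predicted 166 mm for fully home. I then turned it clockwise until the torque rose steadily to 0.33 N m at 1.37 rad of tool yaw. That is about 0.09 rad more than the stop plus the key's play should need; I put it down to small errors in yaw and give in the grip. The pictures taken after letting go show the key still in the turned plug.
- **Drawer:** I hooked the bar with closed fingers and pulled. A second pull stopped at the same place. The cameras put the bar's travel at about 80 mm, which matches the stop at 80 mm.
- **Other things:** The networks still found the square key, the jar and the tray within a few mm of where they started. The screwdriver was found in place by the side camera only, because the arm partly hid it from the top camera. The pink look-alikes also stayed put.
- **At the end:** The gripper was open and well clear, with the force on the tool near zero (under 2 N).

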